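# Release the brass ball from a two-lane dispenser

## Robot

A 7-joint arm with a two-finger parallel gripper is mounted at the origin on a cart in front of the work surface, level with it; the furniture and walls round the work are solid. World frame = base frame: x ahead of the robot, y to its left, z up, the work surface at z = 0. Lengths are in m, angles in rad, forces in N, time in s.
With the tool pointing down it reaches from about 0.4 to 0.875 m from the base axis. Payload 19.3 kg.
Tool frame: the origin (TCP) lies midway between the tips of the shut fingers; the grasp point (between the pads) lies 19 mm behind it; z points along the fingers, y is the line along which they close (so a half turn about z gives the same grasp; the last joint's range is limited). The gripper opens to 85 mm and grips with 20 to 120 N. Pads are 22 mm wide; open, the fingers measure 114 mm over their backs; the gripper's body (76 mm by 85 mm) begins 54 mm behind the grasp point. The pads swing forward as they close: fully open they stand 13 mm farther back than shut.
Start: joints at [1.214, 0.521, -0.036, 1.599, 0.021, 1.021, -0.113], TCP at [0.177, -0.599, 0.231] pointing down, gripper open.
Joint ranges: [-2.91, 2.91], [-0.3, 2.13], [-1.5, 1.42], [0.17, 2.43], [-1.26, 4.41], [0.16, 1.93], [-2.52, 2.52]. Speed limits (rad/s): [1.89, 1.89, 2.39, 2.39, 3.01, 3.01, 3.01].

## Interface

Orientations are given as [roll, pitch, yaw] about the fixed x, y, z axes, in that order (R = Rz(yaw) Ry(pitch) Rx(roll)).
In Python, from workcell import telemetry, grab_frame, calibration, bot, outline_of, landmark_of gives the robot as it stands. The module is installed in compiled form; this text tells all that it offers.
- The arm moves only by the shell command python3 -m inch 'ROWS' [FORCE]. ROWS is JSON, a list of rows, each a list of 7 numbers: the shift along the tool's x, y, z in m, then the turn, a rotation vector about the tool's x, y, z in rad, then the closure, from 0 (fully open) to 1 (shut). A call has 1 to 5 rows; each row shifts and turns the commanded pose from where the row before left it, along the tool's axes as they then stand; what a row does not reach is not made up. A row lasts 1/10 s, in which the tool goes at most 50 mm and 8.59 degrees, less where a joint would pass 70% of its speed; a pose out of reach is approached as far as the arm can. A call is refused whole if a number of a shift passes 0.05 or a number of a turn 0.15, either way. A call with a gripper value outside its range is refused whole. The fingers move at their own pace and stop on an object; FORCE is the grip in N (left out, the last holds). Time passes only in rows, so rows that do not move let the fingers close. It gives the time, the measured TCP pose, the force, the opening and the grip force at its end, in the units of the state.
- telemetry.observe(): the state, without advancing time (a new reading comes with each control period).
- grab_frame(name): name is "scene" or "top"; returns the picture (420x560x3 uint8, red, green, blue); there is no depth.
- calibration(name): a dict with "fovy" (degrees; the focal length in pixels is half the picture's height over the tangent of half this angle, whatever the lens; pixels are square), "cx", "cy" (the principal point, pixels), "pose" (4x4, takes a point from camera to world coordinates). Camera axes: x right, y down, z forward; pixel columns grow to the right and rows downward; lengths in m; the calibration is good to about 2 mm. A picture is of the moment at which its call begins. calibration takes no time and is no camera call.
- bot.job_done(): hands the job in; it is judged then, once.
Trained networks look in the newest picture that a camera, given by its name, has taken for a name from the list of things; names that differ only in an ending like _2 or _b are one class to them, and where a whole thing is asked for, a point or a joint stands for the part that bears it (a point fixed in the world has none). Each returns a list of dicts, best first, with "score" (0 to 1); they miss things now and then, are a little off and sometimes report something else, mostly with a low value. They report only what shows in the picture. A call takes as long as a camera call.
- outline_of(label, camera): "region" (420x560 bool, what is visible of it) and "rect" ([left, top, right, bottom] in pixels, round what is visible of it).
- landmark_of(label, camera): "xy" ([column, row] in pixels: a listed point, or the origin of a listed thing).
The state is a dict: "clock": time; "qpos": joint angles; "qd": joint speeds; "joint_efforts": joint torques, N m; "position": TCP position; "tool_rot": TCP orientation; "force": force on the tool from outside, world axes, zero at the start; "moment": the same for the moment, N m; "grip_width": finger opening in m; "finger_force": force on a finger pad.
Only numpy, scipy, OpenCV 4.12 (cv2) and the standard library are available. Lean on these libraries where they do the work, as an engineer would, in place of code of your own. Each camera call takes 0.05 s, during which the arm holds its last target. There are 200 camera calls.

## Task

Push the green catch tray all the way in under the mouths of the two chutes. Then press down, with the fingers, the black pad of the lever whose gate holds back the brass ball, so that the gate lifts and the brass ball rolls into the tray, and let go so that the gate shuts again. The other gate stays shut with the steel ball behind it; touch neither ball, pick nothing up, and leave the things standing around where they are.

Things in the scene. Friction and masses are not known exactly. Their poses are not given: they have to be found in the camera images.
- dispenser: ball dispenser fixed to the bench, blue base. Origin on the bench below the gates; x away from the robot (up the chutes), y left, z up. Two open chutes (centres y = +18.5 and -18.5 mm) slope down to the robot, gates at x = 0, mouths at x = -42 mm, rear end x = 130 mm; walls 90 mm high at the gates, 115 mm at the rear; lever pivots 118 mm high at y = +/-88.5 mm
- tray (a joint): how far (m) the green catch tray is pulled out towards the robot: 0 is fully home against its stop under the mouths, at most 0.075. It slides only along the dispenser's x in guides, with about 2 N of friction, and stays where it is left
- tray_front (a point): middle of the upright outer face of the tray's front wall (towards the robot), 30 mm above the bench; face 90 mm wide, 9 to 51 mm above the bench; pushed along dispenser +x. At dispenser x = -117 mm when home. The base plate under the tray (8 mm high) reaches forward to x = -130 mm
- tray_in (a point): centre of the tray's inner floor, 12 mm above the bench; the tray is an open box 85 (x) x 90 (y) x 42 mm, walls 3 mm; axes as the dispenser's
- left_lever (a joint): angle (rad) of the left lever: 0 gate shut, 0.45 at its stop with the pad pressed down. A spring needs 2 N on the pad to begin, 4 N at the stop, and shuts the gate when let go. Pivot at dispenser y = +88.5 mm, 105 mm high; pad 65 mm outward, blue gate blade 70 mm inward in the left chute; the ball runs out under it beyond 0.28 rad, in about a second
- right_lever (a joint): angle (rad) of the right lever: 0 gate shut, 0.45 at its stop with the pad pressed down. A spring needs 2 N on the pad to begin, 4 N at the stop, and shuts the gate when let go. Pivot at dispenser y = -88.5 mm, 105 mm high; pad 65 mm outward, blue gate blade 70 mm inward in the right chute; the ball runs out under it beyond 0.28 rad, in about a second
- left_pad (a point): black press pad on the left lever's outer end, at dispenser x = 0, y = +153.5 mm. This point: centre of its top face, 115 mm above the bench at rest, about 28 mm lower when fully pressed (it tilts with the lever, outer edge down). 44 mm along dispenser x, 36 mm along y, 8 mm thick; free space below
- right_pad (a point): black press pad on the right lever's outer end, at dispenser x = 0, y = -153.5 mm. This point: centre of its top face, 115 mm above the bench at rest, about 28 mm lower when fully pressed (it tilts with the lever, outer edge down). 44 mm along dispenser x, 36 mm along y, 8 mm thick; free space below
- brass_ball_center (a point): centre of the yellow brass ball, 28 mm across, resting behind one of the gates (left or right chute varies), 87 mm above the bench
- steel_ball_center (a point): centre of the dark grey steel ball, 28 mm across, resting behind the other gate; it stays there
- grease_tin: bystander, not to be disturbed: yellow tin with grey lid, 70 mm across, 46 mm high; origin at the centre of its underside
- bearing: bystander, not to be disturbed: steel ball bearing, 40 mm across, 12 mm high; origin at the centre of its underside
- hex_bolt: bystander, not to be disturbed: steel hexagon bolt with nut, 68 mm long, 22 mm wide, lying; origin at the centre of its underside
- pipe_plug: bystander, not to be disturbed: steel hexagon pipe plug, 25 mm across, 24 mm high; origin at the centre of its underside
- screw_jar: bystander, not to be disturbed: white jar with red lid, 63 mm across, 87 mm high; origin at the centre of its underside

How it is judged:
On the way, in this order (a step that is already met when the one before it is completed fails the run):
1. the catch tray is pushed home while the brass ball is still behind its gate (value of joint tray below 0.008 m and distance of brass_ball_center from where it was at the start of the episode below 0.012 m), for 0.1 s.
2. a finger presses the pad of the brass ball's lever down and its gate lifts (((y of brass_ball_center in the frame of dispenser above 0 m and value of joint left_lever above 0.28 rad and contact force between the fingers and left_lever_c3 above 0.3 N) or (y of brass_ball_center in the frame of dispenser below 0 m and value of joint right_lever above 0.28 rad and contact force between the fingers and right_lever_c3 above 0.3 N))), for 0.04 s.
At the end, for the whole second after the job is handed in: The brass ball lies at rest on the floor of the catch tray, the tray is home to within 8 mm, both levers are back at rest (gates shut, within 0.06 rad), and the steel ball is still behind its gate (within 12 mm of its start) (x of brass_ball_center in the frame of tray_in between -0.042 and 0.042 m and y of brass_ball_center in the frame of tray_in between -0.045 and 0.045 m and z of brass_ball_center in the frame of tray_in between 0 and 0.03 m and linear speed of brass_ball below 0.05 m/s and distance of steel_ball_center from where it was at the start of the episode below 0.012 m and value of joint tray below 0.008 m and value of joint each of left_lever, right_lever below 0.06 rad); the robot touches nothing.
It fails at once if the steel ball's gate is lifted (its lever beyond 0.15 rad) ((y of steel_ball_center in the frame of dispenser above 0 m and value of joint left_lever above 0.15 rad) or (y of steel_ball_center in the frame of dispenser below 0 m and value of joint right_lever above 0.15 rad)).
It fails at once if the robot touches a ball (contact force between any of the fingers, the arm and brass_ball above 0.3 N or contact force between any of the fingers, the arm and steel_ball above 0.3 N).
It fails at once if a ball is lifted (centre above 0.12 m) (height (world z) of any of brass_ball_center, steel_ball_center above 0.12 m).
It fails at once if a bystander is moved by more than 20 mm or lifted (distance of any of grease_tin, bearing, hex_bolt, pipe_plug, screw_jar from where it was at the start of the episode above 0.02 m).
It also fails if it takes over 42 s, if anything falls off the work surface, if the arm or the gripper's body presses on something with over 40 N, if the wrist force passes 120 N, or if a joint passes its speed limit or range.

## Working session

There is one attempt and no reset: what is moved stays moved. The work goes in short steps, Python scripts to look and compute and a shell command to move; the robot and the scene stay as the last step left them, time stands still between calls to the robot, and variables do not carry over. Pictures are saved under pics/ and viewed, at most 10 in all, crops included, and the job is handed in when it is done.

```bash
mkdir -p pics
cat > h.py <<'E'
import numpy as np, cv2
from workcell import *
def ray(cam,uv):
    c=calibration(cam); f=210/np.tan(np.radians(c["fovy"])/2); P=np.array(c["pose"])
    d=P[:3,:3]@np.array([(uv[0]-c["cx"])/f,(uv[1]-c["cy"])/f,1]); return P[:3,3],d
def atz(cam,uv,z):
    o,d=ray(cam,uv); return o+d*(z-o[2])/d[2]
def proj(cam,p):
    c=calibration(cam); f=210/np.tan(np.radians(c["fovy"])/2); P=np.array(c["pose"])
    q=P[:3,:3].T@(np.array(p)-P[:3,3]); return [c["cx"]+f*q[0]/q[2],c["cy"]+f*q[1]/q[2]]
E
python3 - <<'E'
from h import *
ims=[]
for c in("scene","top"):
    im=grab_frame(c); cv2.imwrite(f"pics/{c}0.png",im[:,:,::-1])
    print(c,np.round(calibration(c)["pose"],3).tolist())
    for l,z in dict(tray_front=.03,left_pad=.115,right_pad=.115,brass_ball_center=.087,steel_ball_center=.087,dispenser=0,tray_in=.012,grease_tin=0,bearing=0,hex_bolt=0,pipe_plug=0,screw_jar=0).items():
        for r in landmark_of(l,c)[:2]: print(l,round(r["score"],2),np.round(r["xy"],0),np.round(atz(c,r["xy"],z),3))
s=telemetry.observe();print(s)
E
```

```text
scene [[0.679, -0.58, 0.45, 0.144], [-0.734, -0.525, 0.43, -0.489], [-0.013, -0.622, -0.783, 0.857], [0.0, 0.0, 0.0, 1.0]]
left_pad 0.8 [242. 159.] [0.623 0.092 0.115]
right_pad 0.92 [343. 232.] [ 0.616 -0.217  0.115]
right_pad 0.58 [289. 196.] [ 0.615 -0.068  0.115]
steel_ball_center 0.64 [297. 202.] [ 0.63  -0.077  0.087]
dispenser 0.85 [290. 224.] [ 0.624 -0.064  0.   ]
tray_in 0.69 [248. 253.] [ 0.489 -0.054  0.012]
grease_tin 0.86 [202. 214.] [0.499 0.12  0.   ]
grease_tin 0.73 [289. 196.] [ 0.688 -0.003  0.   ]
bearing 0.5 [288. 292.] [ 0.483 -0.183  0.   ]
hex_bolt 0.5 [285. 180.] [ 0.72   0.043 -0.   ]
pipe_plug 0.55 [354. 228.] [ 0.717 -0.185  0.   ]
screw_jar 0.71 [332. 370.] [ 0.417 -0.358  0.   ]
top [[-0.016, -0.989, 0.15, 0.405], [-1.0, 0.013, -0.021, -0.038], [0.019, -0.15, -0.988, 1.232], [0.0, 0.0, 0.0, 1.0]]
tray_front 0.65 [275. 273.] [ 0.443 -0.056  0.03 ]
left_pad 0.89 [208. 188.] [0.635 0.096 0.115]
right_pad 0.7 [343. 196.] [ 0.612 -0.211  0.115]
brass_ball_center 0.4 [268. 192.] [ 0.63  -0.042  0.087]
steel_ball_center 0.41 [285. 190.] [ 0.635 -0.081  0.087]
s
[... 489 characters left out ...]
 ]
{'clock': 1.3, 'qpos': array([ 1.21383927,  0.52140217, -0.03628414,  1.59952598,  0.02117812,
        1.02109659, -0.11278764]), 'qd': array([ 0.00066047,  0.00125939,  0.00183157, -0.00071192, -0.00241297,
        0.00119309, -0.00130121]), 'joint_efforts': array([ 4.11277244e-03, -9.26851988e+01,  1.98004223e+00, -3.70260143e+01,
        1.81917002e-02,  1.78922288e-03, -4.05057619e-05]), 'position': array([ 0.17674305, -0.59946604,  0.23128028]), 'tool_rot': array([-3.14154382e+00, -7.27514723e-06,  2.86701785e-01]), 'force': array([ 0.00714881,  0.64669289, -0.22793523]), 'moment': array([-0.02126404, -0.02567254, -0.01362324]), 'finger_force': 0.0, 'grip_width': 0.08542780232698585}
```

View pics/scene0.png

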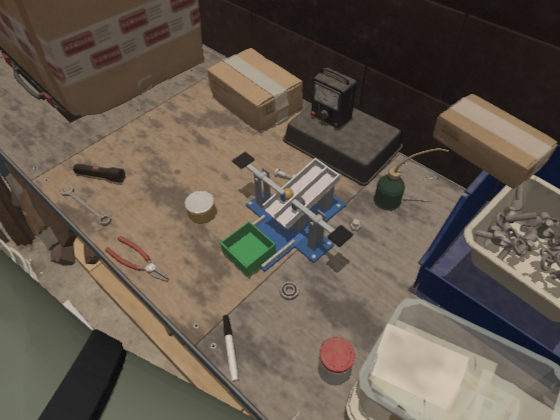

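View pics/top0.png

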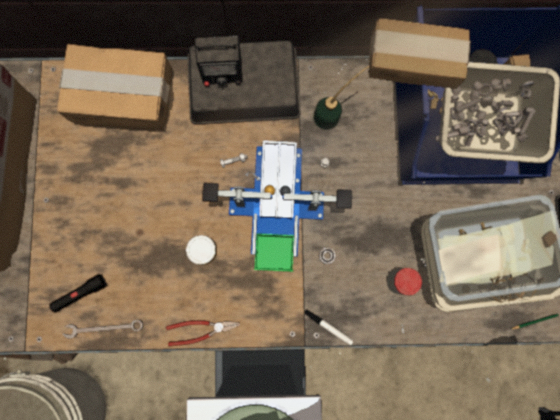

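The pictures show the brass ball in the left chute (top view about 269,190) and the steel ball in the right (286,190). The tray is pulled out, with its front at about (275,270). The tin is well left of it and the bearing well right.

```bash
python3 -m inch '[[0,0,0,0,0,0.112,1],[0,0,0,0,0,0.112,1],[0,0,0,0,0,0.112,1],[0.017,-0.046,0,0,0,0,1],[0.017,-0.046,0,0,0,0,1]]' 30; python3 -m inch '[[0.017,-0.046,0,0,0,0,1],[0.017,-0.046,0,0,0,0,1],[0.017,-0.046,0,0,0,0,1],[0.017,-0.046,0,0,0,0,1],[0.017,-0.046,0,0,0,0,1]]'
cat >> h.py <<'E'
from scipy.spatial.transform import Rotation as R
O=np.array([.6215,-.060,0]); YAW=-.05
def D(p): return O+R.from_euler('z',YAW).as_matrix()@np.array(p)
def togo(p):
    s=telemetry.observe(); M=R.from_euler('xyz',s["tool_rot"]).as_matrix()
    print("tool delta",np.round(M.T@(np.array(p)-s["position"]),4),"pos",np.round(s["position"],4),"rot",np.round(s["tool_rot"],4),"F",np.round(s["force"],1),round(s["clock"],2))
E
python3 - <<'E'
from h import *
im=grab_frame("top")
for l,z in (("left_pad",.115),("right_pad",.115)):
    for c in("top","scene"):
        if c=="scene": grab_frame(c)
        for r in outline_of(l,c)[:3]:
            ys,xs=np.nonzero(r["region"]); print(l,c,round(r["score"],2),r["rect"],len(xs))
cr=im[150:300,170:390]; cv2.imwrite("pics/t1.png",cv2.resize(cr,None,fx=3.6,fy=3.6,interpolation=cv2.INTER_CUBIC)[:,:,::-1])
for p in([0,.1535,.115],[0,-.1535,.115],[-.042,0,.09],[-.117,0,.051]): print(p,(np.array(proj("top",D(p)))-[170,150])*3.6)
togo(D([-.21,0,.2]))
E
```

```text
clock: 1.8
position: [0.2151, -0.5083, 0.2308]
tool_rot: [-3.141, 0.0, -0.051]
force: [1.6, -0.5, -0.5]
grip_width: 0.0122
finger_force: 0.0
clock: 2.3
position: [0.3119, -0.2819, 0.2315]
tool_rot: [3.141, -0.001, -0.049]
force: [1.7, -0.4, -0.2]
grip_width: -0.0002
finger_force: 0.0
left_pad top 0.82 [201.3, 181.5, 270.9, 203.6] 682
right_pad top 0.56 [282.0, 186.2, 350.2, 207.7] 571
right_pad scene 0.74 [320.7, 215.9, 351.3, 247.5] 409
[0, 0.1535, 0.115] [141.5457828  145.90185452]
[0, -0.1535, 0.115] [624.62271222 163.92144293]
[-0.042, 0, 0.09] [380.61876307 226.22594005]
[-0.117, 0, 0.051] [375.76301896 347.33895263]
tool delta [ 0.0886 -0.24    0.0312] pos [ 0.3111 -0.2846  0.2313] rot [ 3.1414  0.     -0.0509] F [0.2 0.1 1.2] 2.65
```

View pics/t1.png

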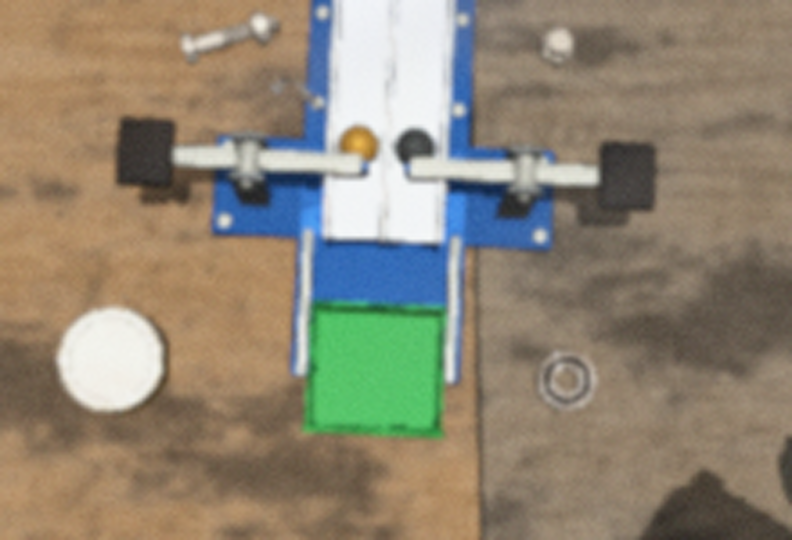

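The crop shows the left pad at about (146,152), the right pad at (628,176) and the tray front edge at about (373,434). That shifts my dispenser pose a few mm towards the robot and puts the tray about 52 mm out.

```bash
sed -i 's/^O=.*/O=np.array([.616,-.0625,0]); YAW=-.0625/' h.py; python3 -m inch '[[0.017,-0.046,0,0,0,0.0125,1],[0.017,-0.046,0,0,0,0,1],[0.017,-0.046,0,0,0,0,1],[0.017,-0.046,0,0,0,0,1],[0.015,-0.04,0.01,0,0,0,1]]'
python3 - <<'E'
from h import *
for p in([0,.1535,.115],[0,-.1535,.115],[-.169,0,.051]): print(p,(np.array(proj("top",D(p)))-[170,150])*3.6)
togo(D([-.21,0,.028]))
E
```

```text
clock: 3.15
position: [0.4088, -0.0638, 0.222]
tool_rot: [-3.142, -0.002, -0.063]
force: [1.2, -1.2, 0.3]
grip_width: 0.0001
finger_force: 0.0
[0, 0.1535, 0.115] [145.64465203 151.40643497]
[0, -0.1535, 0.115] [628.79036963 175.34683079]
[-0.169, 0, 0.051] [373.68658717 434.67109961]
tool delta [-0.0037 -0.0143  0.194 ] pos [ 0.4088 -0.0638  0.222 ] rot [-3.1415e+00 -2.1000e-03 -6.3400e-02] F [ 1.2 -1.2  0.3] 3.15
```

```bash
python3 -m inch '[[-0.003,-0.014,0.04,0,0,0,1],[0,0,0.045,0,0,0,1],[0,0,0.045,0,0,0,1],[0,0,0.04,0,0,0,1],[0,0,0.024,0,0,0,1]]'; python3 -m inch '[[0.015,0,0,0,0,0,1],[0.015,0,0,0,0,0,1],[0.01,0,0,0,0,0,1],[0.01,0,0,0,0,0,1],[0.01,0,0,0,0,0,1]]'
python3 - <<'E'
from h import *
togo(D([-.128,0,.028]))
E
```

```text
clock: 3.65
position: [0.4044, -0.0518, 0.0246]
tool_rot: [3.141, 0.003, -0.063]
force: [0.8, -0.1, 1.1]
grip_width: 0.0002
finger_force: 0.0
clock: 4.15
position: [0.4656, -0.0552, 0.0273]
tool_rot: [3.141, 0.001, -0.063]
force: [-2.5, -1.1, -0.1]
grip_width: 0.0002
finger_force: 1.1
tool delta [ 0.0226 -0.0022 -0.0008] pos [ 0.4656 -0.0552  0.0273] rot [ 3.1413e+00  6.0000e-04 -6.2700e-02] F [-2.5 -1.1 -0.1] 4.15
```

Pushing; continue until the stop shows as a rise in force.

```bash
python3 -m inch '[[0.007,0,0,0,0,0,1],[0.007,0,0,0,0,0,1],[0.004,0,0,0,0,0,1]]'; python3 -m inch '[[0.003,0,0,0,0,0,1],[0,0,0,0,0,0,1]]'
```

```text
clock: 4.45
position: [0.4839, -0.0558, 0.0274]
tool_rot: [-3.142, -0.0, -0.062]
force: [-2.0, -0.5, 0.5]
grip_width: 0.0001
finger_force: 1.0
clock: 4.65
position: [0.4867, -0.0557, 0.0274]
tool_rot: [-3.141, -0.001, -0.062]
force: [-0.6, -0.5, -0.1]
grip_width: -0.0002
finger_force: 0.0
```

```bash
python3 -m inch '[[0.002,0,0,0,0,0,1],[0,0,0,0,0,0,1]]'
python3 - <<'E'
from h import *
togo(D([-.128,0,.028]))
E
```

```text
clock: 4.85
position: [0.4882, -0.0558, 0.0273]
tool_rot: [-3.141, 0.0, -0.062]
force: [-1.7, 1.1, -0.2]
grip_width: 0.0003
finger_force: 1.0
tool delta [-0.     -0.0013 -0.0007] pos [ 0.4882 -0.0558  0.0273] rot [-3.1415e+00  2.0000e-04 -6.1500e-02] F [-1.7  1.1 -0.2] 4.85
```

```bash
python3 -m inch '[[0.002,0,0,0,0,0,1],[0.002,0,0,0,0,0,1]]'; python3 -m inch '[[0.002,0,0,0,0,0,1],[0.001,0,0,0,0,0,1]]'
```

```text
clock: 5.05
position: [0.4885, -0.056, 0.0269]
tool_rot: [3.141, 0.007, -0.061]
force: [-30.4, 5.1, 18.4]
grip_width: 0.0007
finger_force: 15.1
clock: 5.25
position: [0.4886, -0.0562, 0.0264]
tool_rot: [3.14, 0.013, -0.061]
force: [-40.9, 6.5, 28.8]
grip_width: -0.0001
finger_force: 21.2
```

It's home: the force jumped to 41 N against the stop. Now back off, raise and go above the left pad.

```bash
python3 -m inch '[[-0.03,0,0,0,0,0,1],[-0.01,0,-0.03,0,0,0,1],[0,0,-0.045,0,0,0,1],[0,0,-0.048,0,0,0,1],[0,0,-0.048,0,0,0,1]]'
python3 - <<'E'
from h import *
togo(D([0,.155,.16]))
im=grab_frame("top")
cv2.imwrite("pics/t2.png",cv2.resize(im[130:300,170:390],None,fx=3.5,fy=3.5,interpolation=cv2.INTER_CUBIC)[:,:,::-1])
E
```

```text
clock: 5.75
position: [0.4551, -0.0537, 0.2004]
tool_rot: [-3.141, -0.0, -0.061]
force: [0.9, -0.9, -0.5]
grip_width: 0.0001
finger_force: 0.0
tool delta [ 0.1613 -0.1561  0.0405] pos [ 0.4551 -0.0537  0.2004] rot [-3.1413e+00 -4.0000e-04 -6.1400e-02] F [ 0.9 -0.9 -0.5] 5.75
```

View pics/t2.png

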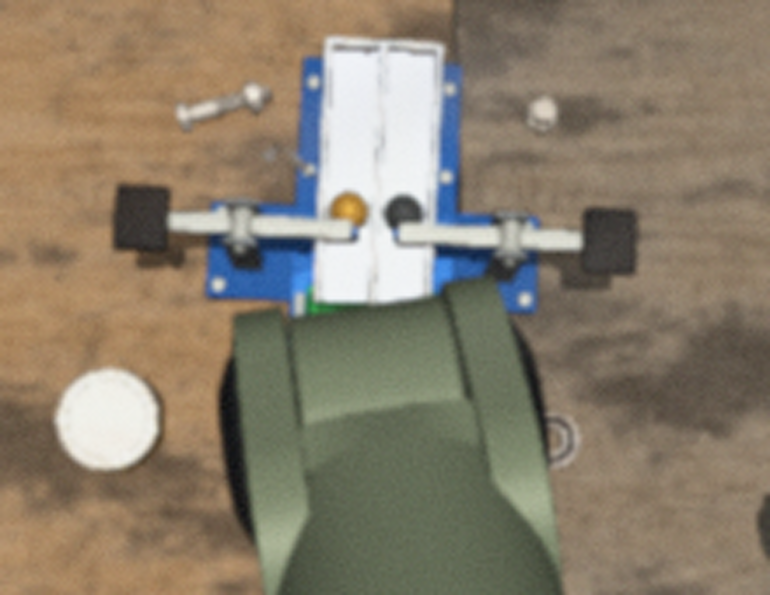

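The green tray edge now sits right at the chute mouths (about 330,300), and both balls are still behind their gates. Move sideways first, then forward over the left pad.

```bash
python3 -m inch '[[0,-0.048,0,0,0,0,1],[0,-0.048,0,0,0,0,1],[0,-0.048,0,0,0,0,1],[0.03,-0.012,0,0,0,0,1],[0.04,0,0,0,0,0,1]]'; python3 -m inch '[[0.045,0,0,0,0,0,1],[0.045,0,0,0,0,0,1],[0,0,0.03,0,0,0,1],[0,0,0,0,0,0,1]]'
python3 - <<'E'
from h import *
togo(D([0,.155,.118]))
im=grab_frame("scene")
cv2.imwrite("pics/s2.png",cv2.resize(im[90:270,160:380],None,fx=3.3,fy=3.3,interpolation=cv2.INTER_CUBIC)[:,:,::-1])
E
```

```text
clock: 6.3
position: [0.5351, 0.1007, 0.1988]
tool_rot: [-3.141, -0.001, -0.057]
force: [0.7, 0.1, 0.1]
grip_width: -0.0001
finger_force: 0.0
clock: 6.7
position: [0.6234, 0.0915, 0.1648]
tool_rot: [3.141, 0.005, -0.062]
force: [-1.8, -0.3, -0.4]
grip_width: 0.0002
finger_force: 0.0
tool delta [ 0.0024 -0.0009  0.0467] pos [0.6234 0.0915 0.1648] rot [ 3.1406  0.0049 -0.0619] F [-1.8 -0.3 -0.4] 6.7
```

View pics/s2.png

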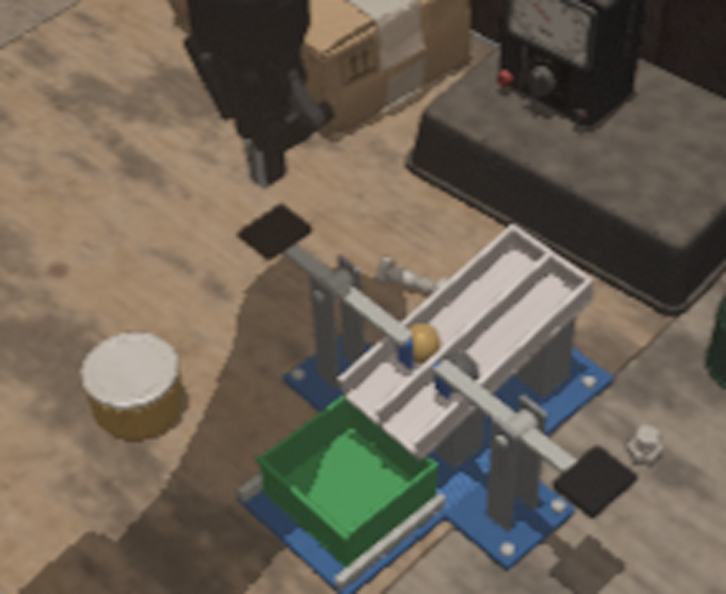

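The tray is home under the mouths (about 345,480), and the shut fingers (265,175) are above the left pad (275,230). Now press.

```bash
python3 -m inch '[[0.002,-0.001,0.03,0,0,0,1],[0,0,0.015,0,0,0,1],[0,0,0.01,0,0,0,1],[0,0,0.008,0,0,0,1]]'; python3 -m inch '[[0,0,0.006,0,0,0,1],[0,0,0.003,0,0,0,1]]'
```

```text
clock: 7.15
position: [0.6266, 0.0932, 0.1056]
tool_rot: [-3.141, -0.0, -0.061]
force: [-1.9, 1.7, 2.3]
grip_width: 0.0
finger_force: 1.5
clock: 7.35
position: [0.6268, 0.0927, 0.0964]
tool_rot: [3.141, -0.0, -0.062]
force: [-2.0, 0.3, 3.6]
grip_width: -0.0002
finger_force: 1.6
```

```bash
python3 -m inch '[[0,0,0.004,0,0,0,1],[0,0,0.003,0,0,0,1],[0,0,0,0,0,0,1]]'; python3 -m inch '[[0,0,0,0,0,0,1],[0,0,0,0,0,0,1],[0,0,0,0,0,0,1],[0,0,0,0,0,0,1],[0,0,0,0,0,0,1]]';  python3 -m inch '[[0,0,0,0,0,0,1],[0,0,0,0,0,0,1],[0,0,0,0,0,0,1],[0,0,0,0,0,0,1],[0,0,0,0,0,0,1]]'
python3 - <<'E'
from h import *
im=grab_frame("scene")
cv2.imwrite("pics/s3.png",cv2.resize(im[90:270,160:380],None,fx=3.3,fy=3.3,interpolation=cv2.INTER_CUBIC)[:,:,::-1])
E
```

```text
clock: 7.65
position: [0.6271, 0.0926, 0.0893]
tool_rot: [-3.142, -0.001, -0.062]
force: [0.4, 0.1, 4.4]
grip_width: 0.0002
finger_force: 1.7
clock: 8.15
position: [0.6269, 0.0927, 0.0894]
tool_rot: [-3.142, -0.0, -0.062]
force: [1.7, -0.3, 3.7]
grip_width: 0.0002
finger_force: 1.7
clock: 8.65
position: [0.6268, 0.0928, 0.0893]
tool_rot: [-3.141, -0.0, -0.062]
force: [2.0, -0.2, 2.4]
grip_width: -0.0002
finger_force: 1.7
```

View pics/s3.png

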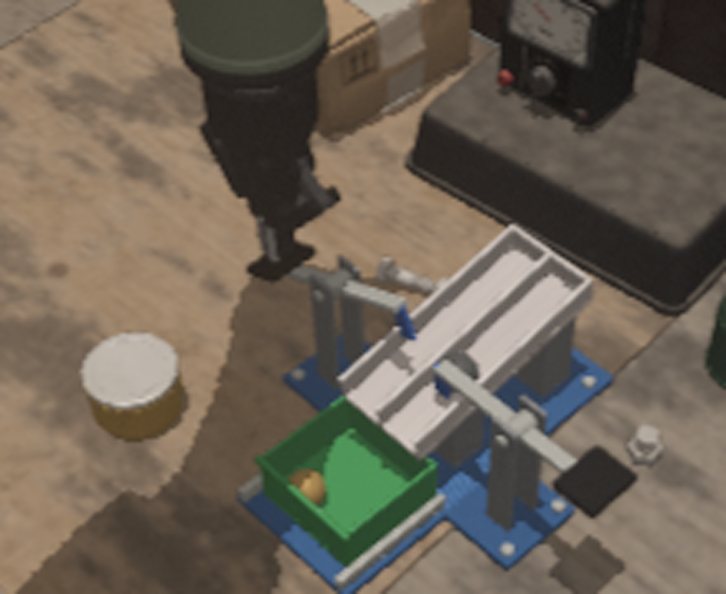

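The left gate (405,320) is lifted and the brass ball lies in the tray (308,487). The steel ball is still behind its gate. Release gently upward.

```bash
python3 -m inch '[[0,0,-0.01,0,0,0,1],[0,0,-0.012,0,0,0,1],[0,0,-0.02,0,0,0,1],[0,0,-0.03,0,0,0,1],[0,0,-0.03,0,0,0,1]]'; python3 -m inch '[[0,0,0,0,0,0,1],[0,0,0,0,0,0,1],[0,0,0,0,0,0,1],[0,0,0,0,0,0,1],[0,0,0,0,0,0,1]]'; python3 -m inch '[[0,0,0,0,0,0,1],[0,0,0,0,0,0,1],[0,0,0,0,0,0,1],[0,0,0,0,0,0,1],[0,0,0,0,0,0,1]]'
python3 - <<'E'
from h import *
im=grab_frame("scene")
cv2.imwrite("pics/s4.png",cv2.resize(im[90:270,160:380],None,fx=3.3,fy=3.3,interpolation=cv2.INTER_CUBIC)[:,:,::-1])
E
```

```text
clock: 9.2
position: [0.6262, 0.0925, 0.193]
tool_rot: [3.141, 0.001, -0.062]
force: [0.0, 0.2, 0.3]
grip_width: 0.0003
finger_force: 0.0
clock: 9.7
position: [0.6264, 0.0927, 0.1906]
tool_rot: [3.141, 0.001, -0.062]
force: [-0.8, -0.9, -0.3]
grip_width: 0.0004
finger_force: 0.0
clock: 10.2
position: [0.6267, 0.0927, 0.1913]
tool_rot: [3.142, 0.0, -0.062]
force: [0.3, -0.6, -0.1]
grip_width: -0.0002
finger_force: 0.0
```

View pics/s4.png

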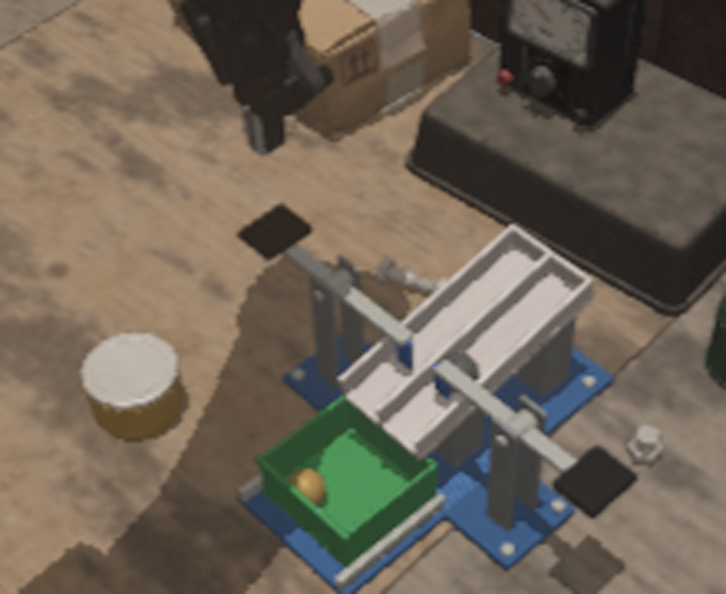

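Both gates are shut, the brass ball lies in the tray (310,486) and the fingers are clear of everything.

```bash
python3 -m inch '[[0,0,0,0,0,0,1],[0,0,0,0,0,0,1],[0,0,0,0,0,0,1],[0,0,0,0,0,0,1],[0,0,0,0,0,0,1]]' >/dev/null; python3 -c "
from workcell import bot; print(bot.job_done())"
```

```text
the job is handed in; nothing more can be done
None
```

The job is handed in: the tray is home, the brass ball lies in it, both gates are shut with the steel ball still behind its own, and the last picture shows the arm touching nothing; no verdict came back.

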